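# Send the wet roller under the drying hood

### The job

The freshly painted orange roller has to dry under the hood, and nothing may touch the roller itself on the way. First slide the red-knobbed stop bolt fully open, then lift the hanger that carries the roller off the wall hook (the blue tab is its grip), hook it over the open stretch of rail in front of the bolt with the tail pointing away from the hood, and let go. Then push the hanger along the rail, past the bolt and in under the hood, with its long tail trailing out, until the blue tail plate is level with the green pointer, and slide the bolt fully shut behind it; leave the other things on the counter where they are.

Things in the scene. Friction and masses are not known exactly. Their poses are not given: they have to be found in the camera images.
- hook: Fixed iron wall hook on a grey upright plate (60 mm wide, 12 thick, 270 high). Origin on the counter at the middle of the plate's front face, z up; the hook's arm points along its -x.
- hook_arm (a point): Point on the axis of the hook's round iron arm (12 mm in diameter, 225 mm high), 65 mm out from the plate, about where the hanger hangs. The arm ends 112 mm out from the plate in a slightly upturned tip, its top 14 mm above the arm's axis.
- rail: Fixed rail with bolt and drying hood. Origin on the counter below the rail, where the bolt crosses. The rail is a round steel bar, 12 mm in diameter, along y, axis at x=0, z=225 mm, from y=-190 (held there by an upright post of the same bar) to y=+262 inside the hood. The bolt's guide, on a post, is at x=100 to 150, y=-15 to 15, top at z=259 mm.
- open_stretch (a point): Point on the rail's axis in the middle of its open stretch (y=-100 mm of the rail body). The hanger can be hooked on with its origin at y=-150 to -45 mm of the rail body, in front of the bolt.
- hood_mouth (a point): Point on the rail's axis in the open mouth of the drying hood, y=110 mm of the rail body. The hood goes from there to y=270: yellow roof with underside at z=310 and top at 330 mm, side panels with inner faces at x=-52 and +52 from z=195 up, on corner legs with inner faces at x=-48 and +48.
- bolt (a joint): Stop bolt, a steel bar 14 mm wide at z=247 to 259 mm, sliding along the rail body's +x (away from the robot). 0 = fully shut: the bar crosses above the rail to 25 mm on its robot side and no hanger can pass. 0.08 m = fully open: its end is 55 mm clear of the rail's axis. It is stiff (2 N) and stays where left.
- knob (a point): Point at height 283 mm on the axis of the bolt's upright red knob (18 mm in diameter, from z=257 to 297 mm). At x=45 mm of the rail body when shut, 125 when open; y=0.
- pointer: Fixed green pointer on a thin dark post (8 mm square, 70 mm beyond the rail's axis, 254 high), its tip 30 mm beyond the rail's axis at height 252 mm. Origin on the counter below the rail's axis, level with the pointer; axes parallel to the rail body's. It stands between bolt and hood, at y=40 to 70 mm of the rail body.
- hanger: Loose steel hanger with the roller (0.44 kg in all). Origin on the axis of the bar it hangs on; z up, y along the bar, tail towards -y. Its hook is a roof 50 mm long along y, outer top 12.5 mm above the origin, with a back leg at x=-15.5 mm. Seated on the rail the origin is 225 mm high; with its tail away from the hood its axes are parallel to the rail body's.
- hook_gap (a point): Middle of the hook's open side, at x=+13.5, z=-27 mm of the hanger: between the lip (x=11.5 to 15.5, down to z=-11) and the lower plate (top at z=-43) that leads under the bar to the roller. A 12 mm bar passes in and out here sideways. To unhook, lift 27 mm and shift the hanger about 45 mm along its own -x; to hook on, the reverse.
- tab (a point): Centre of the blue grip tab on top of the hanger, 31 mm above the hanger's origin. The tab is 10 mm thick along the hanger's x, 34 mm along y, from 11 to 47 mm above the origin.
- tail (a point): Centre of the blue tail plate (28 wide along x, 5 thick along y, 26 mm high along z), at y=-125, z=+25 mm of the hanger, on a thin rod (8 mm) from the hook. Push its outer (-y) face. When seated on the rail, the plate's lower edge is 6 mm above the rail.
- roller: The wet orange roller, 50 mm in diameter and 110 mm long, with short bare axle stubs, fixed upright below the hanger's hook. Its frame is the hanger's; the paint spans z=-172 to -62 mm and the lower stub ends at z=-184 mm.
- cap: Black plastic masking cap, 60 mm across the flange, 28 mm high. Origin at the underside. Leave alone.
- bearing: Beige ceramic bearing ring, 52 mm outside, 26 inside, 14 mm high, flat on the counter. Leave alone.
- wingnut: Brass wing nut, about 48 mm across the wings, 18 mm high. Leave alone.
- axle: Square steel roller axle, 180 x 11 x 11 mm, lying on the counter along its own x. Leave alone.
- tape: Blue roll of masking tape, 90 mm outside, 24 mm high, flat. Leave alone.
- tin: Paint tin with orange label, 84 mm in diameter, 110 mm high. Leave alone.
Things that resemble listed ones, but are neither listed nor needed, are in the scene too. Leave any yellow look-alike of the hanger alone.

How it is judged (in metres and radians):
On the way, in this order (a step that is already met when the one before it is completed fails the run):
1. the stop bolt is open (value of joint bolt above 0.065 m), for 0.2 s.
2. the hanger hangs on the open stretch of rail in front of the bolt, let go (x of hanger in the frame of rail between -0.006 and 0.006 m and z of hanger in the frame of rail between 0.219 and 0.231 m and angle between the y axis of hanger and the y axis of rail, either way round below 0.2 rad and angle between hanger's own z axis and vertical below 0.2 rad and contact force between the arm and hanger below 0.2 N and y of hanger in the frame of rail between -0.18 and -0.02 m and y of tail in the frame of rail below -0.12 m), for 0.3 s.
3. the tail plate is level with the pointer, the roller under the hood, the hanger still on the rail (x of hanger in the frame of rail between -0.006 and 0.006 m and z of hanger in the frame of rail between 0.219 and 0.231 m and angle between the y axis of hanger and the y axis of rail, either way round below 0.2 rad and angle between hanger's own z axis and vertical below 0.2 rad and y of tail in the frame of pointer between -0.008 and 0.008 m), for 0.2 s.
4. the bolt is shut behind it (value of joint bolt below 0.015 m), for 0.2 s.
At the end, for the whole second after the job is handed in: The hanger hangs at rest and untouched on the rail (origin within 6 mm of the rail's axis, within 0.2 rad of the rail's direction and upright within 0.2 rad), its tail plate is within 8 mm of the pointer along the rail, with the tail away from the hood, and the bolt is shut to within 15 mm (all of step 3 and contact force between the arm and hanger below 0.2 N and value of joint bolt below 0.015 m and linear speed of hanger below 0.04 m/s).
It fails at once if the roller is touched by anything or rubs on anything (over 1 N) (contact force between roller and anything else above 1 N).
It fails at once if the hanger is dropped (height (world z) of hanger below 0.19 m).
It fails at once if another thing on the counter is disturbed (moved over 20 mm) (distance of any of cap, bearing, wingnut, axle, tape, tin from where it was at the start of the episode above 0.02 m).
It also fails if it takes over 72 s, if anything falls off the work surface, if the arm or the gripper's body presses on something with over 40 N, if the wrist force passes 120 N, or if a joint passes its speed limit or range.

### The arm

A 6-joint arm with a two-finger parallel gripper is mounted at the origin on the work surface. World frame = base frame: x ahead of the robot, y to its left, z up, the work surface at z = 0. Lengths are in m, angles in degrees, forces in N, time in s.
With the tool pointing down it reaches from about 0.35 to 0.875 m from the base axis. Payload 4.2 kg.
Tool frame: the origin (TCP) lies midway between the tips of the shut fingers; the grasp point (between the pads) lies 19 mm behind it; z points along the fingers, y is the line along which they close (so a half turn about z gives the same grasp; the last joint's range is limited). The gripper opens to 87 mm and grips with 3 to 60 N. Pads are 19 mm wide; open, the fingers measure 117 mm over their backs; the gripper's body (75 mm by 190 mm) begins 51 mm behind the grasp point.
Start: joints at [-61.559, 22.042, 0.453, 0, -68.411, -14.817], TCP at [0.147, -0.607, 0.191] pointing down, gripper open.
Joint ranges: [-179.83, 179.83], [-69.29, 118.12], [-61.27, 80.66], [-181.25, 117.63], [-171.15, -9.14], [-177.46, 177.46]. Speed limits (degrees/s): [159.86, 159.86, 180, 180, 180, 180].

### API

Orientations are given as [roll, pitch, yaw] about the fixed x, y, z axes, in that order (R = Rz(yaw) Ry(pitch) Rx(roll)).
In Python, from workcell import env gives the robot as it stands. The module is installed in compiled form; this text tells all that it offers. Calls block until the motion is done:
- env.goto(position, orientation): joint-space move of the TCP to a pose.
- env.move_straight(position, rotation=None, rate=0.15, force_limit=None): straight line of the TCP; rotation=None keeps the orientation; rate is the mean speed in m/s. With force_limit (N) it stops when the force on the tool has changed by that much, and returns True; else False.
- env.set_joints(angles): joint-space move.
- env.gripper_to(opening, grasp_force=None): opening from 0.0 (shut) to 1.0 (fully open); grasp_force is the grip in N (None keeps the last); returns when the fingers have stopped.
- env.dwell(seconds).
- env.inverse_kinematics(position, orientation): joint angles nearest the present ones, or None.
- env.read_state(): the state.
- env.grab_frame(name): name is "side" or "top" or "wrist"; returns a dict with "image" (384x512x3 uint8, blue, green, red), "fx", "fy", "cx", "cy" (pixels), "D" ([k1, k2, p1, p2, k3] as OpenCV has them; the pictures are not rectified), "position" and "orientation" of the camera in the world. Camera axes: x right, y up, looking along -z (the intrinsics and any distortion apply to the point x, -y, -z); pixel columns grow to the right and rows downward; lengths in m; the calibration is good to about 2 mm. A picture is of the moment at which its call begins. There is no depth.
A pose or a line that the arm cannot do raises env.Unreachable and nothing moves.
- env.close_job(): hands the job in; it is judged then, once.
Trained networks look in a picture, given as the dict that the camera call returned (one of the last four; its "shot" number tells which), for a name from the list of things; names that differ only in an ending like _2 or _b are one class to them, and where a whole thing is asked for, a point or a joint stands for the part that bears it (a point fixed in the world has none). Each returns a list of dicts, best first, with "score" (0 to 1); they miss things now and then, are a little off and sometimes report something else, mostly with a low value. They report only what shows in the picture. A call takes as long as a camera call. They do not tell look-alikes from the thing itself.
- env.search_frame(picture, thing): "xyz" ([x, y, z] in m, in world coordinates, good to about 4 mm: the middle of the surface that is visible of it).
- env.trace(picture, thing): "mask" (384x512 bool, what is visible of it).
The state is a dict: "clock": time; "joint_positions": joint angles; "qvel": joint speeds; "joint_torque": joint torques, N m; "position": TCP position; "tool_rot": TCP orientation; "force": force on the tool from outside, world axes, zero at the start; "wrist_torque": the same for the moment, N m; "opening": opening from 0.0 (shut) to 1.0 (fully open); "finger_force": force on a finger pad.
Only numpy, scipy, OpenCV 4.12 (cv2) and the standard library are available. Lean on these libraries where they do the work, as an engineer would, in place of code of your own. Each camera call takes 0.05 s, during which the arm holds its last target. There are 200 camera calls.

## Working session

There is one attempt and no reset: what is moved stays moved. The work goes in short steps, each a Python script; the robot and the scene stay as the last script left them, time stands still between calls to the robot, and variables do not carry over. Pictures are saved under pics/ and viewed, at most 10 in all, crops included, and the job is handed in when it is done.

```bash
mkdir -p pics
cat > h.py <<'E'
import numpy as np, cv2
from workcell import env
from scipy.spatial.transform import Rotation as R
def cam(f):
    o=np.array(f["orientation"],float)
    Rm=o if o.shape==(3,3) else R.from_euler('xyz',o,degrees=True).as_matrix()
    K=np.array([[f["fx"],0,f["cx"]],[0,f["fy"],f["cy"]],[0,0,1]])
    return np.array(f["position"]),Rm,K,np.array(f["D"],float)
def proj(f,P):
    p,Rm,K,D=cam(f); C=(np.atleast_2d(P)-p)@Rm*[1,-1,-1]
    return cv2.projectPoints(C,np.zeros(3),np.zeros(3),K,D)[0][:,0]
def ray(f,uv):
    p,Rm,K,D=cam(f); n=cv2.undistortPoints(np.array([[uv]],float),K,D)[0,0]
    d=Rm@np.array([n[0],-n[1],-1]); return p,d/np.linalg.norm(d)
def tri(obs):
    A=np.zeros((3,3));b=np.zeros(3)
    for f,uv in obs:
        p,d=ray(f,uv);M=np.eye(3)-np.outer(d,d);A+=M;b+=M@p
    return np.linalg.solve(A,b)
E
python3 - <<'E'
from h import *
fs={n:env.grab_frame(n) for n in("side","top")}
for n,f in fs.items():
    cv2.imwrite(f"pics/{n}0.png",f["image"]); print(n,np.round(f["position"],3),f["orientation"],f["fx"])
    for t in "hook rail hanger tab tail pointer knob roller cap bearing wingnut axle tape tin".split():
        print(t,[(np.round(d["xyz"],3).tolist(),round(d["score"],2),proj(f,d["xyz"])[0].round().tolist()) for d in env.search_frame(f,t)])
print(env.read_state())
E
```

```text
side [0.29  0.896 0.914] [  53.69192927   -0.38298859 -164.77020872] 368.8795867400735
hook [([0.538, -0.322, 0.142], 0.92, [280.0, 165.0]), ([0.469, -0.366, 0.17], 0.29, [300.0, 155.0])]
rail [([0.491, 0.255, 0.244], 0.79, [249.0, 249.0])]
hanger [([0.476, -0.357, 0.167], 0.68, [298.0, 157.0]), ([0.534, 0.038, 0.259], 0.6, [257.0, 193.0]), ([0.239, -0.302, 0.036], 0.56, [353.0, 201.0])]
tab [([0.24, -0.302, 0.034], 0.87, [352.0, 202.0]), ([0.475, -0.366, 0.164], 0.55, [299.0, 157.0]), ([0.475, -0.357, 0.123], 0.2, [298.0, 166.0])]
tail [([0.238, -0.297, 0.034], 0.77, [353.0, 202.0]), ([0.471, -0.363, 0.165], 0.55, [299.0, 157.0])]
pointer []
knob [([0.533, 0.039, 0.26], 0.58, [257.0, 193.0])]
roller [([0.209, -0.285, 0.04], 0.89, [360.0, 204.0]), ([0.475, -0.355, 0.121], 0.73, [297.0, 167.0])]
cap [([0.389, -0.083, 0.021], 0.6, [305.0, 234.0]), ([0.479, -0.361, 0.168], 0.4, [297.0, 156.0])]
bearing []
wingnut [([0.38, -0.195, 0.011], 0.53, [312.0, 217.0]), ([0.534, 0.039, 0.258], 0.33, [256.0, 193.0])]
axle [([0.489, 0.254, 0.244], 0.75, [250.0, 249.0]), ([0.372, 0.097, 0.011], 0.74
[... 1479 characters left out ...]
30.0])]
{'clock': 1.5, 'joint_positions': array([-6.15579976e+01,  2.20408909e+01,  4.53688906e-01,  1.60806026e-03,
       -6.84118359e+01, -1.48171176e+01]), 'qvel': array([-0.00237251,  0.014109  ,  0.04802207,  0.04207825, -0.03928873,
        0.02052167]), 'joint_torque': array([-1.07878597e-03, -3.90465295e+01,  1.87620074e+01,  4.22451764e+00,
        1.54975173e-02, -1.22663778e-05]), 'position': array([ 0.14724696, -0.60739428,  0.19076984]), 'tool_rot': array([-1.79998688e+02, -1.19952403e-03, -1.66374524e+02]), 'force': array([-0.65738188, -0.69294736, -0.62316141]), 'wrist_torque': array([-0.01156773, -0.05129553,  0.02432033]), 'finger_force': 0.0, 'opening': 0.9995872809447259}
```

Run:
```python
import cv2
s=cv2.imread("pics/side0.png");t=cv2.imread("pics/top0.png")
cv2.imwrite("pics/side0c.png",cv2.resize(s[125:325,190:390],(800,800),interpolation=3)[:600])
cv2.imwrite("pics/top0c.png",cv2.resize(t[110:310,110:375],(795,600),interpolation=3))
```

```text
(no output)
```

View pics/side0c.png

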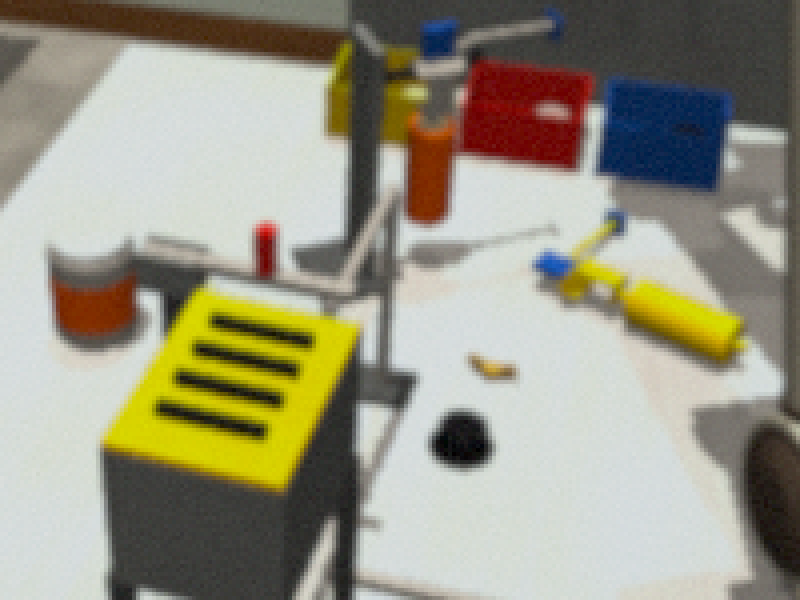

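View pics/top0c.png

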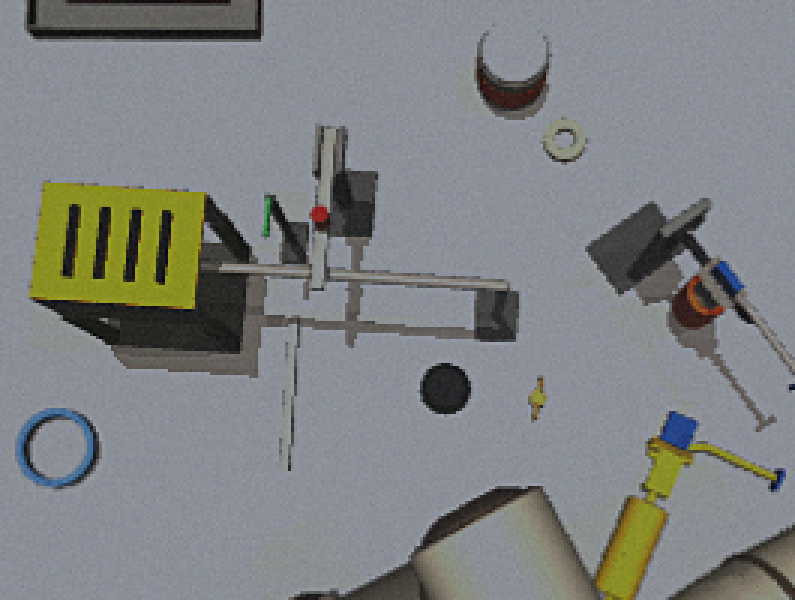

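The real hanger hangs on the wall hook: blue tab at side crop (438,38), orange roller at (430,165), tail plate at (555,22). The one at (600,270) in the side crop has a yellow frame and a yellow roller and lies on the counter, so it is the look-alike. The red knob is at (318,215) in the top crop. Next I take wrist views from two places over each region.

```bash
cat >> h.py <<'E'
import pickle
def shot(name,save):
    f=env.grab_frame(name); pickle.dump({k:f[k] for k in f},open(f"pics/{save}.pkl","wb")); cv2.imwrite(f"pics/{save}.png",f["image"]); return f
E
python3 - <<'E'
from h import *
env.move_straight([0.147,-0.607,0.42],rate=0.25)
shots=[("A",[0.40,-0.36,0.50],-58),("B",[0.36,-0.27,0.48],-58),("C",[0.47,-0.05,0.52],-4+90),("D",[0.47,0.06,0.52],-4+90)]
for n,p,yaw in shots:
    q=[180,0,yaw+90]
    for qq in ([180,0,yaw+90],[180,0,yaw-90]):
        ik=env.inverse_kinematics(p,qq); print(n,qq,None if ik is None else np.round(ik))
    try: env.goto(p,q)
    except env.Unreachable: print("unreach",n); continue
    f=shot("wrist",n); print(n,env.read_state()["clock"],np.round(f["position"],3),np.round(f["orientation"],1),f["fx"])
    for t in "hook hanger tab tail rail pointer knob".split():
        print(t,[(np.round(d["xyz"],3).tolist(),round(d["score"],2),proj(f,d["xyz"])[0].round().tolist()) for d in env.search_frame(f,t)])
im=[cv2.imread(f"pics/{n}.png") for n in "ABCD"]
cv2.imwrite("pics/m1.png",cv2.resize(np.vstack([np.hstack(im[:2]),np.hstack(im[2:])]),(800,600),interpolation=cv2.INTER_AREA))
E
```

```text
A [180, 0, 32] [ -25.   11.   28.    0. -107.  147.]
A [180, 0, -148] [ -25.   11.   28.    0. -107.  -33.]
A 5.0083 [ 0.462 -0.321  0.694] [-15.3  -0.  -58.1] 288.6665416241288
hook [([0.534, -0.327, 0.209], 0.6, [281.0, 79.0])]
hanger [([0.256, -0.322, 0.037], 0.98, [207.0, 194.0]), ([0.467, -0.376, 0.246], 0.92, [286.0, 134.0])]
tab [([0.465, -0.376, 0.245], 0.83, [285.0, 135.0]), ([0.258, -0.324, 0.039], 0.83, [209.0, 194.0])]
tail [([0.468, -0.371, 0.251], 0.94, [283.0, 132.0]), ([0.26, -0.322, 0.037], 0.78, [209.0, 192.0]), ([0.388, 0.088, 0.009], 0.7, [76.0, 45.0])]
rail [([0.476, -0.139, 0.13], 0.77, [172.0, 55.0])]
pointer []
knob []
B [180, 0, 32] [ -16.    1.   14.    0. -103.  138.]
B [180, 0, -148] [ -16.    1.   14.    0. -103.  -42.]
B 5.8917 [ 0.421 -0.23   0.675] [-15.3  -0.1 -58. ] 288.6665416241288
hook [([0.535, -0.324, 0.104], 0.62, [328.0, 92.0])]
hanger [([0.465, -0.367, 0.231], 0.97, [344.0, 141.0]), ([0.674, -0.242, 0.014], 0.31, [323.0, 12.0])]
tab [([0.467, -0.368, 0.233], 0.93, [346.0, 141.0]), ([0.258, -0.321, 0.038], 0.77, [249.0, 201.0]), ([0.476, -0.12
[... 1343 characters left out ...]
179.0]), ([0.536, -0.319, 0.112], 0.63, [82.0, 195.0]), ([0.556, 0.089, 0.064], 0.49, [268.0, 186.0])]
hanger [([0.474, -0.361, 0.161], 0.91, [41.0, 173.0]), ([0.247, -0.308, 0.035], 0.7, [79.0, 58.0])]
tab [([0.475, -0.358, 0.161], 0.68, [42.0, 173.0]), ([0.246, -0.308, 0.039], 0.63, [78.0, 58.0])]
tail [([0.25, -0.309, 0.041], 0.68, [77.0, 60.0]), ([0.476, -0.358, 0.165], 0.67, [41.0, 174.0])]
rail [([0.491, 0.193, 0.316], 0.77, [348.0, 178.0])]
pointer [([0.555, 0.086, 0.067], 0.92, [267.0, 186.0]), ([0.535, -0.312, 0.112], 0.68, [85.0, 194.0])]
knob [([0.533, 0.036, 0.257], 0.97, [241.0, 202.0]), ([0.78, -0.15, 0.112], 0.57, [175.0, 289.0]), ([0.377, 0.092, 0.011], 0.47, [265.0, 106.0])]
```

View pics/m1.png

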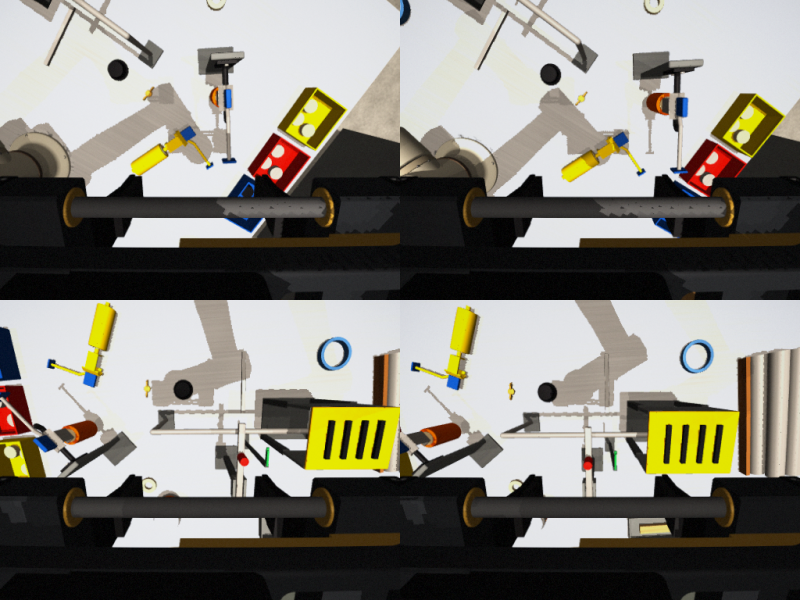

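Wrist views: in A and B (top row) the blue tab is at about (225,97) and the tail plate at (229,161). The yellow look-alike is well apart from them. In C and D the rail runs level, with the red knob at (243,462) in C, the green pointer just right of it and the hood on the right. I now fit both poses by matching box models to colour blobs.

```bash
cat > fit.py <<'E'
from h import *
from scipy.optimize import least_squares
def box(x0,x1,y0,y1,z0,z1): return np.array([[x,y,z] for x in(x0,x1) for y in(y0,y1) for z in(z0,z1)])/1000.
TAB=box(-5,5,-17,17,11,47); TAIL=box(-14,14,-127.5,-122.5,12,38)
KNOB=np.array([[45+9*np.cos(a),9*np.sin(a),z] for a in np.arange(0,6.28,.4) for z in(259,297)])/1000
RNG={"blue":((100,120,40),(130,255,255)),"red":((0,150,60),(6,255,255)),"green":((45,120,50),(85,255,255)),"yel":((25,150,70),(33,255,255))}
def blob(f,col,uv,maxd=14,mina=12):
    h=cv2.cvtColor(f["image"],cv2.COLOR_BGR2HSV); m=cv2.inRange(h,*map(np.array,RNG[col]))
    n,l,s,c=cv2.connectedComponentsWithStats(m); best=None
    for i in range(1,n):
        d=np.linalg.norm(c[i]-uv)
        if s[i,4]>=mina and d<maxd and (best is None or s[i,4]>best[1]): best=(i,s[i,4])
    if not best: return None
    return np.argwhere(l==best[0])[:,::-1].astype(np.float32)
def cen(pts):
    h=cv2.convexHull(np.asarray(pts,np.float32).reshape(-1,1,2)); m=cv2.moments(h)
    return np.array([m["m10"]/m["m00"],m["m01"]/m["m00"]]) if m["m00"]>0 else h.mean((0,1))
def pose(P,p): return P@R.from_euler('z',p[3],degrees=True).as_matrix().T+p[:3]
E
cat > f1.py <<'E'
from fit import *
F={n:pickle.load(open(f"pics/{n}.pkl","rb")) for n in "ABCD"}
F["top"]=env.grab_frame("top");F["side"]=env.grab_frame("side")
def run(parts,p0,names):
    obs=[]
    for n in names:
        for k,(P,c) in parts.items():
            u=cen(proj(F[n],pose(P,p0))); b=blob(F[n],c,u)
            print(n,k,u.round(),None if b is None else (cen(b).round(1),len(b)))
            if b is not None: obs.append((n,P,cen(b)))
    r=lambda p:np.concatenate([cen(proj(F[n],pose(P,p)))-c for n,P,c in obs])
    s=least_squares(r,p0,x_scale=[.01,.01,.01,1],loss="soft_l1"); print("pose",s.x.round(4),"res",r(s.x).reshape(-1,2).round(1).tolist()); return s.x
H=run({"tab":(TAB,"blue"),"tail":(TAIL,"blue")},[.465,-.37,.225,-58],["A","B","C","D","top","side"])
ROOF=box(-60,60,110,270,310,330)
G=run({"knob":(KNOB,"red"),"roof":(ROOF,"yel")},[.49,.04,0,-4],["C","D","top","side"])
ps=[]
for n in("C","D","top"):
    b=blob(F[n],"green",proj(F[n],pose(np.array([[.05,.055,.252]]),G))[0],20,5)
    if b is not None: ps.append((F[n],b.mean(0)))
p=tri(ps); Rm=R.from_euler('z',G[3],degrees=True).as_matrix()
print("pointer world",p.round(4),"rail frame",(Rm.T@(p-G[:3])).round(4),len(ps))
np.save("HG.npy",[H,G])
# overlay
ov=[]
for n,(cx,cy) in {"A":(285,150),"C":(330,185),"side":(275,205),"top":(230,200)}.items():
    f=F[n]; im=cv2.resize(f["image"],None,fx=3,fy=3,interpolation=3)
    def dr(P,c):
        for q in proj(f,P): cv2.circle(im,tuple(int(v) for v in (q*3+1)),2,c,-1)
    dr(pose(np.vstack([TAB,TAIL]),H),(255,255,0))
    dr(pose(np.vstack([KNOB,ROOF,np.c_[np.full(30,-.006),np.linspace(-.19,.1,30),np.full(30,.225)],np.c_[np.full(30,.006),np.linspace(-.19,.1,30),np.full(30,.225)]]),G),(255,0,255))
    x0=min(max(cx*3-200,0),1136);y0=min(max(cy*3-150,0),852); ov.append(im[y0:y0+300,x0:x0+400])
cv2.imwrite("pics/ov1.png",np.vstack([np.hstack(ov[:2]),np.hstack(ov[2:])]))
E
python3 f1.py
```

```text
A tab [282. 133.] (array([291.2, 125.4]), 194)
A tail [280. 212.] (array([292.9, 205.5]), 80)
B tab [351. 144.] (array([360.8, 136.6]), 322)
B tail [343. 224.] None
C tab [ 58. 174.] (array([ 57.1, 183.3]), 379)
C tail [  4. 110.] (array([  4.9, 120.6]), 59)
D tab [ -6. 178.] None
D tail [-61. 116.] None
top tab [350. 207.] (array([352.7, 201.7]), 36)
top tail [374. 242.] (array([377.7, 236.3]), 14)
side tab [303. 136.] (array([299.1, 133.9]), 65)
side tail [332. 133.] (array([328.5, 130.1]), 12)
pose [  0.4807  -0.3756   0.2252 -57.372 ] res [[0.3, 0.5], [-3.5, 0.1], [0.2, 0.1], [-0.1, 0.2], [-2.3, 0.9], [-0.7, -0.1], [-2.0, 0.4], [-0.1, 1.0], [-0.1, 1.6]]
C knob [312. 203.] (array([310.6, 203.9]), 157)
C roof [454. 179.] (array([450.1, 176.2]), 6839)
D knob [241. 207.] (array([240.4, 208.7]), 157)
D roof [376. 184.] (array([372.7, 181.5]), 7229)
top knob [216. 182.] None
top roof [148. 189.] (array([152.2, 201. ]), 738)
side knob [256. 187.] (array([256. , 187.4]), 32)
side roof [246. 221.] (array([248.1, 221.6]), 1738)
pose [ 0.4883  0.0381 -0.0049 -3.9691] res [[-0.7, -3.1], [0.0, 0.7], [-0.2, -3.3], [0.6, 0.9], [-3.2, -10.8], [1.0, 1.0], [-0.7, 0.5]]
pointer world [0.5414 0.0911 0.2586] rail frame [0.0492 0.0566 0.2635] 2
```

View pics/ov1.png

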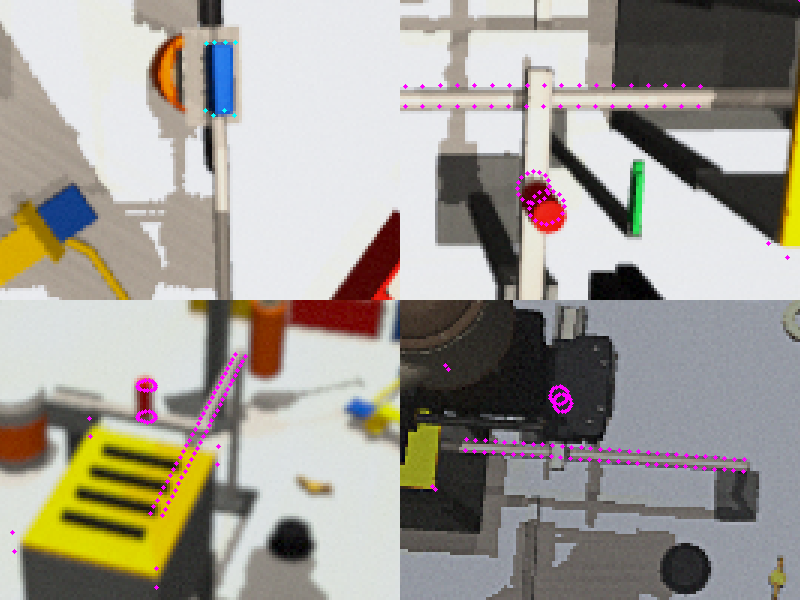

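```bash
cat > f2.py <<'E'
from fit import *
F={n:pickle.load(open(f"pics/{n}.pkl","rb")) for n in "ABCD"}
for n in("top","side"):
    F[n]=env.grab_frame(n); F[n]["image"]=cv2.imread(f"pics/{n}0.png")
H,G=np.load("HG.npy")
def redm(f):
    h=cv2.cvtColor(f["image"],cv2.COLOR_BGR2HSV); return (((h[...,0]<7)|(h[...,0]>172))&(h[...,1]>140)&(h[...,2]>40)).astype(np.uint8)
# hanger
obs=[]
for n in("A","B","top","side"):
    for k,P in(("tab",TAB),("tail",TAIL)):
        b=blob(F[n],"blue",cen(proj(F[n],pose(P,H))),9,8)
        if b is not None: obs.append((n+k,F[n],P,cen(b)))
r=lambda p:np.concatenate([cen(proj(f,pose(P,p)))-c for _,f,P,c in obs])
s=least_squares(r,H,x_scale=[.01,.01,.01,1],loss="soft_l1"); H=s.x
print("H",H.round(4)); [print(o[0],e.round(1)) for o,e in zip(obs,r(H).reshape(-1,2))]
# rail: knob + roof (half-width free) + rail line points
ob2=[]
for n in("C","D","top","side"):
    m=redm(F[n]);u=cen(proj(F[n],pose(KNOB,G))); nn,l,st,c=cv2.connectedComponentsWithStats(m)
    ii=[i for i in range(1,nn) if st[i,4]>15 and np.linalg.norm(c[i]-u)<12]
    if ii: i=max(ii,key=lambda i:st[i,4]); ob2.append((n,"knob",cen(np.argwhere(l==i)[:,::-1])))
    if n in"side": continue
    b=blob(F[n],"yel",cen(proj(F[n],pose(box(-56,56,110,270,310,330),G))),14,300); 
    ob2.append((n,"roof",cen(b)))
# rail edges: in C,D,top scan perpendicular to predicted axis for bright band centre
for n in("C","D","top"):
    g=cv2.cvtColor(F[n]["image"],cv2.COLOR_BGR2GRAY).astype(float)
    pass
def r2(p):
    ro=box(-p[4],p[4],110,270,310,330)
    q=[p[0],p[1],0,p[3]]
    return np.concatenate([cen(proj(F[n],pose(KNOB if k=="knob" else ro,q)))-c for n,k,c in ob2])
s=least_squares(r2,list(G)+[56],x_scale=[.01,.01,.01,1,5],loss="soft_l1");G=s.x[:4];G[2]=0
print("G",s.x.round(4)); [print(o[:2],e.round(1)) for o,e in zip(ob2,r2(s.x).reshape(-1,2))]
ps=[]
for n in("C","D","top"):
    b=blob(F[n],"green",proj(F[n],pose(np.array([[.05,.055,.252]]),G))[0],20,5)
    if b is not None: ps.append((F[n],b.mean(0)))
p=tri(ps); Rm=R.from_euler('z',G[3],degrees=True).as_matrix()
print("pointer world",p.round(4),"rail frame",(Rm.T@(p-G[:3])).round(4),len(ps), [(Rm.T@(tri([a,b])-G[:3])).round(4).tolist() for a,b in ((ps[0],ps[1]),(ps[0],ps[-1]),(ps[1],ps[-1]))] if len(ps)>2 else"")
np.save("HG.npy",[H,G])
ov=[]
L=np.linspace(-.19,.1,40)
for n,(cx,cy) in {"A":(285,150),"C":(330,185),"B":(350,180),"top":(230,200)}.items():
    f=F[n]; im=cv2.resize(f["image"],None,fx=3,fy=3,interpolation=3)
    def dr(P,c):
        for q in proj(f,P): cv2.circle(im,tuple(int(v) for v in (q*3+1)),1,c,-1)
    dr(pose(np.vstack([TAB,TAIL]),H),(255,255,0))
    ro=box(-s.x[4],s.x[4],110,270,310,330)
    dr(pose(np.vstack([KNOB,ro]+[np.c_[np.full(40,x),L,np.full(40,.225)] for x in(-.006,.006)]),G),(255,0,255))
    x0=min(max(cx*3-200,0),1136);y0=min(max(cy*3-150,0),852); ov.append(im[y0:y0+300,x0:x0+400])
cv2.imwrite("pics/ov2.png",np.vstack([np.hstack(ov[:2]),np.hstack(ov[2:])]))
E
python3 f2.py
```

```text
H [  0.4807  -0.3747   0.2282 -54.3953]
Atab [0.  0.3]
Atail [0.3 0.2]
Btab [ 0.4 -0. ]
Btail [0.4 0.1]
toptab [-0.9 -0.2]
toptail [-0.3 -0.9]
sidetab [0.1 0.4]
sidetail [-0.8  0.2]
G [ 4.87800e-01  3.74000e-02  0.00000e+00 -3.96910e+00  5.61829e+01]
('C', 'knob') [-0.5 -2.6]
('C', 'roof') [1.9 1.2]
('D', 'knob') [-0.8 -2.8]
('D', 'roof') [1.5 1.5]
('top', 'knob') [0.3 1.5]
('top', 'roof') [-0.2 -1.3]
('side', 'knob') [1.5 0.1]
pointer world [0.5384 0.0902 0.2647] rail frame [0.0469 0.0561 0.2647] 3 [[0.0497, 0.0573, 0.2586], [0.0459, 0.0553, 0.2668], [0.042, 0.0546, 0.2822]]
```

View pics/ov2.png

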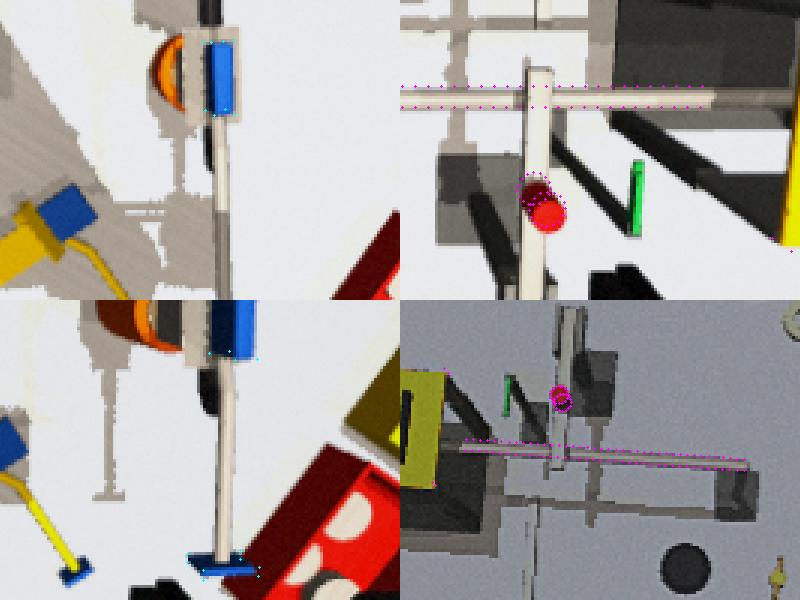

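```bash
sed -i 's/loss="soft_l1"/loss="soft_l1",diff_step=2e-3/; s/pass$/pass/' f2.py; python3 f2.py
cat > f3.py <<'E'
# rail axis from pixel rows: two-view line
from fit import *
H,G=np.load("HG.npy")
f0=env.grab_frame("top");f0["image"]=cv2.imread("pics/top0.png")
for n,f in (("C",pickle.load(open("pics/C.pkl","rb"))),("D",pickle.load(open("pics/D.pkl","rb"))),("top",f0)):
    hsv=cv2.cvtColor(f["image"],cv2.COLOR_BGR2HSV); out=[]
    for y in list(np.arange(-.17,-.02,.01))+list(np.arange(.02,.07,.01)):
        pr=[proj(f,pose(np.array([[x,y,.225]]),G))[0] for x in np.linspace(-.02,.02,81)]
        v=cv2.remap(f["image"],np.float32([pr])[...,0],np.float32([pr])[...,1],1)[0].astype(float).mean(1)
        d=np.gradient(np.convolve(np.pad(v,4,'edge'),np.ones(9)/9,'valid'))
        out.append((round(y,2),)+tuple(np.linspace(-20,20,81)[[d[5:-5].argmin()+5,d[5:-5].argmax()+5]]))
    print(n,out)
E
python3 f3.py
```

```text
H [  0.4805  -0.3746   0.2284 -54.6218]
Atab [-0.1  0.4]
Atail [-0.1  0.3]
Btab [0.4 0. ]
Btail [0.  0.2]
toptab [-0.9 -0.2]
toptail [-0.4 -0.8]
sidetab [0.1 0.4]
sidetail [-0.7  0.2]
G [ 0.4922  0.0363  0.     -1.5462 -0.0505]
('C', 'knob') [0.  0.1]
('C', 'roof') [ 0.4 -0.2]
('D', 'knob') [-0.1 -0.1]
('D', 'roof') [-0.2  0.1]
('top', 'knob') [0.1 0.1]
('top', 'roof') [ 0.2 -0.2]
('side', 'knob') [-0.1 -0. ]
pointer world [0.5384 0.0902 0.2647] rail frame [0.0447 0.0551 0.2647] 3 [[0.0476, 0.0562, 0.2586], [0.0437, 0.0544, 0.2668], [0.0398, 0.0538, 0.2822]]
C [(np.float64(-0.17), np.float64(-7.0), np.float64(-13.5)), (np.float64(-0.16), np.float64(-7.0), np.float64(-12.5)), (np.float64(-0.15), np.float64(-6.5), np.float64(-12.0)), (np.float64(-0.14), np.float64(-6.0), np.float64(-11.5)), (np.float64(-0.13), np.float64(-14.5), np.float64(-1.0)), (np.float64(-0.12), np.float64(-15.0), np.float64(-10.0)), (np.float64(-0.11), np.float64(-14.5), np.float64(-10.0)), (np.float64(-0.1), np.float64(-14.0), np.float64(-9.5)), (np.float64(-0.09), np.float64(-13.5), np.float64(-9.0)), (np.float
[... 2397 characters left out ...]
float64(-2.0)), (np.float64(-0.08), np.float64(-16.0), np.float64(-11.5)), (np.float64(-0.07), np.float64(-16.0), np.float64(-11.5)), (np.float64(-0.06), np.float64(-16.0), np.float64(-10.5)), (np.float64(-0.05), np.float64(-15.5), np.float64(0.0)), (np.float64(-0.04), np.float64(9.0), np.float64(-10.0)), (np.float64(-0.03), np.float64(-3.5), np.float64(-10.0)), (np.float64(-0.02), np.float64(-14.5), np.float64(-9.5)), (np.float64(0.02), np.float64(3.5), np.float64(-8.0)), (np.float64(0.03), np.float64(-13.0), np.float64(-8.0)), (np.float64(0.04), np.float64(2.5), np.float64(-7.0)), (np.float64(0.05), np.float64(-1.5), np.float64(3.0)), (np.float64(0.06), np.float64(-1.5), np.float64(-6.5))]
```

The rail line in all views gives a yaw of about -4.0°, so I take the rail origin as (0.4873, 0.0386). The knob is at (0.5372, 0.0351). Now I open the bolt.

```bash
cat >> h.py <<'E'
G=np.array([.4873,.0386,0,-4.0]); H0=np.array([.4805,-.3746,.226,-54.6])
def rw(x,y,z,g=G): return R.from_euler('z',g[3],degrees=True).apply([x,y,z])+[g[0],g[1],0]
YR=[180,0,-94.]
E
python3 - <<'E'
from h import *
k=np.array([.5372,.0351]); d=rw(1,0,0)-rw(0,0,0)
env.gripper_to(0.5)
env.goto([*k,.37],YR); env.move_straight([*k,.268],rate=.12)
env.gripper_to(0,25); s=env.read_state(); print(s["opening"]*87,s["position"],s["finger_force"])
p=np.array([*k,.268])+d*.079
print(env.move_straight(p,rate=.06,force_limit=15)); s=env.read_state(); print(s["position"],s["force"],s["clock"])
env.gripper_to(0.5); env.move_straight([p[0],p[1],.40],rate=.2)
f=shot("top","t2")
print([(np.round(a["xyz"],3),a["score"]) for a in env.search_frame(f,"knob")],env.read_state()["clock"])
E
```

```text
0.004055828903749242 [0.53717337 0.03509292 0.26798723] 0.0
False
[0.61574547 0.02961935 0.26824027] [ 0.02066179 -0.6115283   0.27509941] 17.3833
[(array([0.525, 0.038, 0.258]), 0.59)] 19.2667
```

Run:
```python
from h import *
f=shot("wrist","w3"); g=shot("side","s3"); t=cv2.imread("pics/t2.png")
print([(np.round(a["xyz"],3),round(a["score"],2),proj(g,a["xyz"])) for a in env.search_frame(g,"knob")],[(np.round(a["xyz"],3),round(a["score"],2),proj(f,a["xyz"])) for a in env.search_frame(f,"knob")])
a=cv2.resize(t[130:280,150:350],(400,300),interpolation=3);b=cv2.resize(g["image"][140:290,200:400],(400,300),interpolation=3)
c=cv2.resize(f["image"],(400,300))
cv2.imwrite("pics/m3.png",np.vstack([np.hstack([a,b]),np.hstack([c,c*0])]))
```

```text
[(array([0.535, 0.037, 0.259]), 0.62, array([[256.23664473, 192.51229779]]))] []
```

View pics/m3.png

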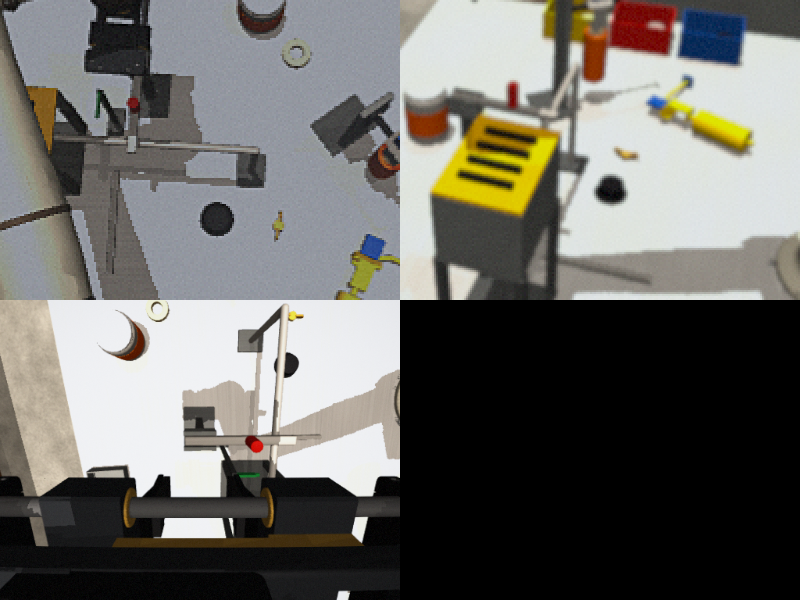

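Run:
```python
from h import *
f=pickle.load(open("pics/w3.pkl","rb")); s=env.read_state()
print(s["position"],s["tool_rot"],f["position"],f["orientation"],f["shot"])
print("tcp px",proj(f,s["position"]), "knob px pred",proj(f,[.5372,.0351,.283]),proj(f,[.5372,.0351,.297]))
def red(f):
    h=cv2.cvtColor(f["image"],cv2.COLOR_BGR2HSV); m=(((h[...,0]<7)|(h[...,0]>172))&(h[...,1]>140)&(h[...,2]>40)).astype(np.uint8)
    n,l,st,c=cv2.connectedComponentsWithStats(m); return [(c[i].round(1).tolist(),st[i].tolist()) for i in range(1,n) if 15<st[i,4]<900]
print(red(f))
for n in("C","D","s3","t2"):
    g=pickle.load(open(f"pics/{n}.pkl","rb")); print(n,proj(g,[.5372,.0351,.283]).round(1),red(g))
```

```text
[0.61582813 0.02955573 0.39913875] [ 1.79910622e+02 -3.18613704e-02 -9.39981530e+01] [ 0.61219058 -0.04174171  0.59194115] [-15.24138298  -0.19970913 175.95815287] 15
tcp px [[254.762585   221.42374807]] knob px pred [[325.66464469 184.50264135]] [[328.90089008 187.49445723]]
[([325.2, 184.1], [314, 174, 23, 22, 339])]
C [[311.  204.5]] [([22.2, 128.0], [0, 110, 41, 51, 869]), ([13.4, 157.9], [0, 136, 39, 38, 812]), ([310.5, 203.9], [304, 196, 15, 17, 166])]
D [[240.3 209.3]] [([240.6, 208.7], [234, 201, 13, 17, 171])]
s3 [[255.7 185.6]] [([451.0, 34.9], [449, 32, 5, 7, 21]), ([320.2, 152.6], [305, 139, 33, 28, 669]), ([255.9, 187.6], [254, 182, 4, 12, 37])]
t2 [[216.4 180.8]] [([216.4, 181.6], [214, 179, 6, 7, 28]), ([420.3, 232.7], [404, 212, 36, 43, 827])]
```

Run:
```python
from h import *
k=np.array([.5372,.0351])
print(env.read_state()["opening"])
env.goto([*k,.36],YR); env.move_straight([*k,.264],rate=.12,force_limit=10)
s=env.read_state(); print(s["position"],s["opening"],s["force"]); f=shot("wrist","w4")
env.gripper_to(0.15,25); s=env.read_state(); print(s["opening"],s["finger_force"],s["force"],s["position"],s["clock"])
g=shot("wrist","w5")
c=np.hstack([cv2.resize(x["image"],(400,300)) for x in(f,g)]); cv2.imwrite("pics/m4.png",c)
```

```text
0.5006753992773811
[0.53802359 0.03518008 0.26476529] 0.4991982970525691 [-0.35203817  0.26175802  0.51134301]
0.14757483301439767 2.8172499682113994 [0.2495813  0.33414036 5.79192642] [0.5384771  0.03512969 0.2656052 ] 21.7333
```

View pics/m4.png

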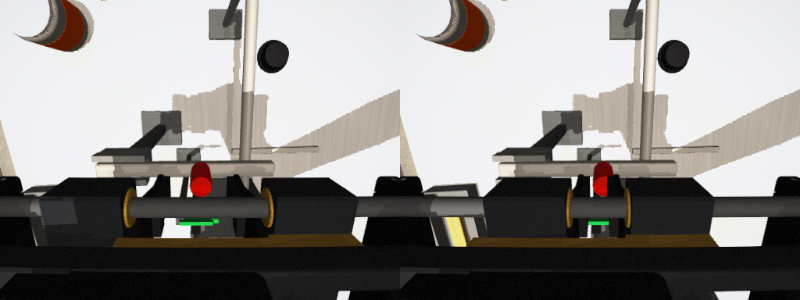

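Run:
```python
from h import *
f=pickle.load(open("pics/w4.pkl","rb"))
for z in(.257,.283,.297): print(z,proj(f,[.5372,.0351,z]).round(1),proj(f,[.5372,.0251,z]).round(1))
print(proj(f,rw(0,0,.225)),proj(f,rw(0,-.1,.225)),proj(f,env.read_state()["position"]))
s=env.read_state();print(s["joint_positions"],s["force"],s["wrist_torque"])
c=f["image"][150:320,160:360]; cv2.imwrite("pics/m5.png",cv2.resize(np.hstack([c,pickle.load(open("pics/w5.pkl","rb"))["image"][150:320,160:360]]),(800,340),interpolation=3))
```

```text
0.257 [[256.3 217.1]] [[255.4 204.2]]
0.283 [[256.6 230.5]] [[255.5 216. ]]
0.297 [[256.8 239.3]] [[255.6 223.8]]
[[315.13461395 204.44979288]] [[322.14396625  78.32145585]] [[254.63969756 221.40095888]]
[ 2.10076022e+01  1.09347149e+01 -4.40345854e+00  7.16604189e-02
 -7.44436196e+01 -2.50073854e+01] [-0.30280571  0.11450226  5.01035955] [ 0.1489314  -0.02361627 -0.03946865]
```

View pics/m5.png

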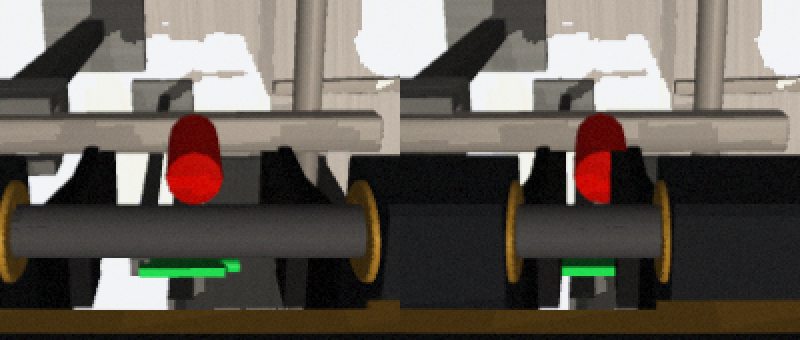

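Run:
```python
from h import *
k=np.array([.5372,.0351])
env.gripper_to(0.4); env.move_straight([*k,.312],rate=.15); env.gripper_to(0,25)
h=env.move_straight([*k,.262],rate=.06,force_limit=4); s=env.read_state(); print(h,s["position"],s["force"],s["opening"],s["clock"])
env.move_straight([*s["position"][:2],s["position"][2]+.01],rate=.1)
```

```text
True [0.53706027 0.03492315 0.2656733 ] [ 1.76175591 -0.01037306  3.98234951] 0.006594951972268242 24.5417
```

The probe touched the knob top at TCP z = 0.2657, but the cameras and the text put it at 0.297. The wrist picture agrees, since a finger overlies the knob top. The real fingertips are therefore about 31 mm above the reported TCP. I'll lower all heights by 31 mm and use force-guarded descents.

```bash
cat >> h.py <<'E'
DZ=.031  # real finger tips are this much above the reported TCP
E
python3 - <<'E'
from h import *
k=np.array([.5372,.0351]); d=rw(1,0,0)-rw(0,0,0)
env.move_straight([*k,.285],rate=.2); env.gripper_to(0.42)
h=env.move_straight([*k,.268-DZ],rate=.1,force_limit=5); print(h,env.read_state()["position"])
env.gripper_to(0,25); s=env.read_state(); print(s["opening"]*87,s["position"],s["finger_force"])
if s["opening"]>.12:
    p=s["position"]+d*.079
    print(env.move_straight(p,rate=.06,force_limit=15)); s=env.read_state(); print(s["position"],s["force"],s["clock"])
    env.gripper_to(0.42); env.move_straight([s["position"][0],s["position"][1],.33],rate=.25)
    f=shot("wrist","w6"); print([(np.round(a["xyz"],3),a["score"]) for a in env.search_frame(f,"knob")])
print(env.read_state()["clock"])
E
```

```text
False [0.53762929 0.03505825 0.23749988]
17.448832930085878 [0.53708846 0.03511485 0.23747787] 24.991283621639013
True
[0.612402   0.03038666 0.23751761] [-0.76035777  0.86688773  3.48085047] 28.3
[(array([0.623, 0.027, 0.256]), 0.92)]
29.5833
```

```bash
sed -i 's/^G=np.array.*;/G=np.array([.4877,.0391,0,-4.0]);/' h.py
python3 - <<'E'
from h import *
c=H0[:2]; Y=[180,0,H0[3]-90]; zt=.225+.017-DZ+.001
env.goto([*c,.30],Y); print(env.move_straight([*c,zt],rate=.12,force_limit=5)); print(env.read_state()["position"])
env.gripper_to(0,50); s=env.read_state(); g=s["position"]; print(s["opening"]*87,g,s["finger_force"],s["force"])
assert s["opening"]*87>6
np.save("g.npy",g)
env.move_straight(g+[0,0,.027],rate=.08,force_limit=12); s=env.read_state(); print(s["position"],s["force"],s["opening"]*87)
hx=R.from_euler('z',H0[3],degrees=True).apply([1,0,0])
print(env.move_straight(g+[0,0,.027]-hx*.09,rate=.08,force_limit=8)); s=env.read_state(); print(s["position"],s["force"],s["clock"])
for n in("side","top","wrist"): shot(n,n[0]+"7")
E
```

```text
False
[ 0.48114896 -0.37484567  0.2129324 ]
9.995758766597653 [ 0.48057773 -0.3747258   0.21222606] 49.999202666804194 [-0.37008547 -0.00810603  0.20954629]
[ 0.48034672 -0.37432506  0.23872555] [-0.31813208 -0.46337088 -3.97944704] 9.566627745136925
False
[ 0.42875563 -0.3016423   0.23912349] [ 0.11597114  0.18900486 -4.95541585] 34.4
```

Run:
```python
from fit import *
g=np.load("g.npy"); off=g[2]+.027
s=env.read_state()["position"]
env.move_straight([s[0],s[1],off+.02],rate=.15)
p=rw(-.08,-.1,0); env.move_straight([p[0],p[1],off+.02],rotation=YR,rate=.12)
env.move_straight([p[0],p[1],off],rate=.08)
s=env.read_state(); print(s["position"],s["tool_rot"],s["opening"]*87,s["force"],s["clock"])
F=[shot(n,n[0]+"8") for n in("side","top","wrist")]
p0=np.array([p[0],p[1],.252,0,0,-4.])
def po(P,q): return R.from_euler('xyz',q[3:],degrees=True).apply(P)+q[:3]
obs=[]
for n,f in zip("stw",F):
    for k,P in(("tab",TAB),("tail",TAIL)):
        u=cen(proj(f,po(P,p0))); b=blob(f,"blue",u,16,8); print(n,k,u.round(1),None if b is None else (cen(b).round(1),len(b)))
```

```text
[ 0.4008384  -0.05536506  0.23905339] [ 1.79958386e+02 -3.84838033e-02 -9.40112777e+01] 9.699049178277054 [-0.43455851 -0.19061508 -3.72652181] 37.45
s tab [306.1 176.8] (array([305.6, 176.5]), 50)
s tail [314.9 158.3] None
t tab [245.9 226.2] None
t tail [288.1 229.5] (array([288.5, 230. ]), 16)
w tab [256.6 249.4] None
w tail [256.8   0.7] (array([253.7,   6.8]), 584)
```

The hanger is held level and matches the prediction within a pixel. Now I hook it on.

Run:
```python
from fit import *
g=np.load("g.npy"); off=g[2]+.027
p=rw(0,-.1,0); print(env.move_straight([p[0],p[1],off],rate=.06,force_limit=6)); s=env.read_state();print(s["position"],s["force"])
print(env.move_straight([p[0],p[1],g[2]-.001],rate=.05,force_limit=6)); s=env.read_state();print(s["position"],s["force"],s["clock"])
f=[shot(n,n[0]+"9") for n in("side","top")]
pp=np.array([p[0],p[1],.225,-4.])
for n,fr in zip("st",f):
    for k,P in(("tab",TAB),("tail",TAIL)):
        u=cen(proj(fr,pose(P,pp))); b=blob(fr,"blue",u,16,6); print(n,k,u.round(1),None if b is None else (cen(b).round(1),len(b)))
```

```text
False
[ 0.48037875 -0.06064214  0.23933262] [-0.09725658 -0.10132073 -4.55824691]
True
[ 0.48076609 -0.0607155   0.21288419] [ 2.919356   -1.44606516  0.16376342] 39.5917
s tab [281.  179.1] (array([280.1, 178.3]), 54)
s tail [291.4 160.9] None
t tab [248.2 201.1] None
t tail [289.1 204.3] (array([289.5, 204.7]), 14)
```

Run:
```python
from fit import *
env.gripper_to(0.42); s=env.read_state()["position"]; env.move_straight([s[0],s[1],.30],rate=.2)
p=rw(0,-.275,0); env.gripper_to(0,25)
env.goto([p[0],p[1],.29],YR); print(env.read_state()["clock"])
f=[shot(n,n[0]+"10") for n in("side","top","wrist")]
q=rw(0,-.1,0);pp=np.array([q[0],q[1],.225,-4.]); obs=[]
for n,fr in zip("stw",f):
    for k,P in(("tab",TAB),("tail",TAIL)):
        u=cen(proj(fr,pose(P,pp))); b=blob(fr,"blue",u,16,6); print(n,k,u.round(1),None if b is None else (cen(b).round(1),len(b)))
```

```text
42.675
s tab [281.  179.1] (array([281. , 177.9]), 46)
s tail [291.4 160.9] (array([293.5, 160.5]), 7)
t tab [248.2 201.1] None
t tail [289.1 204.3] (array([289.6, 205.6]), 11)
w tab [255.1 373.1] None
w tail [255.3 257.7] None
```

```bash
cat > look.py <<'E'
from fit import *
def where(tag):
    fs=[shot(n,n[0]+tag) for n in("side","top","wrist")]; s=env.read_state(); y=(R.from_euler('z',-G[3],degrees=True).apply(s["position"]-[G[0],G[1],0]))
    print("clock",s["clock"],"tcp rail",y.round(4),"force",s["force"].round(2))
    for n,fr in zip("stw",fs):
        for col,z,hi in (("blue",.250,3000),("green",.252,3000)):
            h=cv2.cvtColor(fr["image"],cv2.COLOR_BGR2HSV); m=cv2.inRange(h,*map(np.array,RNG[col]))
            nn,l,st,c=cv2.connectedComponentsWithStats(m)
            for i in range(1,nn):
                if st[i,4]<5: continue
                o,d=ray(fr,c[i]); P=o+d*(z-o[2])/d[2]; r=R.from_euler('z',-G[3],degrees=True).apply(P-[G[0],G[1],0])
                if abs(r[0])<.08 and -.3<r[1]<.3: print(n,col,c[i].round(1),st[i,4],"rail xy",r[:2].round(4))
E
python3 - <<'E'
from look import *
p=rw(0,-.275,0); env.move_straight([*p[:2],.212],rate=.15,force_limit=6)
q=rw(0,.013,0); print(env.move_straight([*q[:2],.212],rate=.09,force_limit=15))
where("11")
E
```

```text
False
clock 46.9917 tcp rail [0.     0.0129 0.212 ] force [-0.02 -1.69 -0.05]
s blue [269.5 200. ] 20 rail xy [0.0019 0.0111]
```

Run:
```python
from fit import *
S=pickle.load(open("pics/s11.pkl","rb"));W=pickle.load(open("pics/w11.pkl","rb"))
b=blob(S,"blue",[269.5,200],5,5); print("obs",cen(b),b.min(0),b.max(0))
for y in(.01,.015,.02,.025,.03):
    q=rw(0,y+.125,0); u=proj(S,pose(TAIL,[q[0],q[1],.225,-4])); print(y,cen(u).round(1),u.min(0).round(1),u.max(0).round(1),cen(proj(W,pose(TAIL,[q[0],q[1],.225,-4]))).round(1))
print("pointer tip px side",proj(S,rw(.05,.055,.252)),"wrist",proj(W,rw(.05,.055,.252)))
a=cv2.resize(S["image"][150:250,210:310],(400,400),interpolation=3); c=cv2.resize(W["image"][180:280,206:306],(400,400),interpolation=3)
cv2.imwrite("pics/m6.png",np.hstack([a,c]))
```

```text
obs [269.46666667 199.93333333] [266. 198.] [272. 202.]
0.01 [270.2 199.8] [265.4 194.9] [275.1 204.8] [255.7 240.1]
0.015 [269.7 200.8] [264.9 195.9] [274.6 205.8] [255.7 248. ]
0.02 [269.2 201.8] [264.3 196.8] [274.1 206.8] [255.6 255.7]
0.025 [268.6 202.8] [263.8 197.8] [273.6 207.8] [255.6 263.4]
0.03 [268.1 203.7] [263.3 198.8] [273.  208.8] [255.6 270.9]
pointer tip px side [[249.06670324 204.64627661]] wrist [[175.14520353 306.9700601 ]]
```

View pics/m6.png

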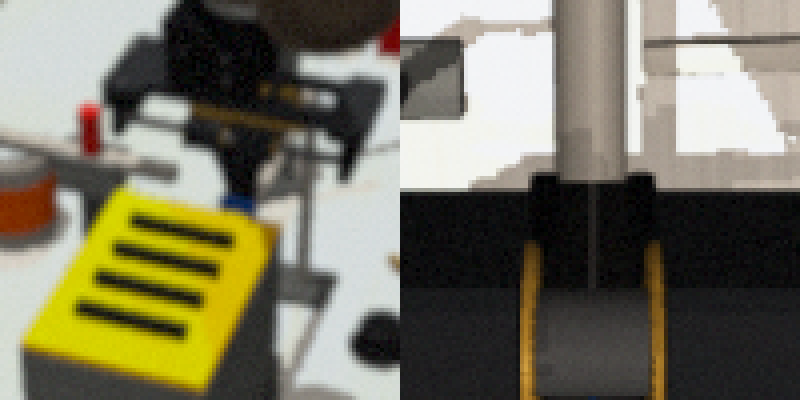

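The side crop shows the blue tail plate at (237,203), its lower part hidden by the roof, and the fingers pressing right behind it. Its top edge at row 198 puts the tail at y≈0.025. I recompute the pointer from the clear views, then push slowly to it.

Run:
```python
from look import *
ys=[]
T=env.grab_frame("top"); T["image"]=cv2.imread("pics/top0.png")
for n,f in (("C",pickle.load(open("pics/C.pkl","rb"))),("D",pickle.load(open("pics/D.pkl","rb"))),("T",T)):
    b=blob(f,"green",proj(f,rw(.05,.055,.252))[0],20,5)
    if b is None: continue
    o,d=ray(f,cen(b)); P=o+d*(.252-o[2])/d[2]; r=R.from_euler('z',4.,degrees=True).apply(P-[G[0],G[1],0]); print(n,r.round(4),len(b)); ys.append(r[1])
t=float(np.median(ys)); print("target tail",t)
assert .045<t<.065
q=rw(0,t-.012,0); print(env.move_straight([*q[:2],.212],rate=.03,force_limit=12)); env.dwell(.3)
where("12")
q=rw(0,t-.022,0); env.move_straight([*q[:2],.212],rate=.08); env.move_straight([*q[:2],.31],rate=.25)
q=rw(.10,-.06,0); env.goto([*q[:2],.33],YR); env.gripper_to(.42)
where("13")
```

```text
C [0.0505 0.0579 0.252 ] 69
D [0.052  0.0562 0.252 ] 71
T [0.0498 0.0562 0.252 ] 18
target tail 0.05622586714433547
False
clock 48.6833 tcp rail [1.000e-04 4.440e-02 2.121e-01] force [ 0.61 -0.64 -0.01]
clock 51.15 tcp rail [ 0.1  -0.06  0.33] force [ 0.78 -0.33  0.22]
t blue [196. 199.] 7 rail xy [-0.0048  0.0599]
t green [199.2 177.7] 6 rail xy [0.062  0.0565]
w green [287.6 298.4] 89 rail xy [0.0644 0.0582]
```

Run:
```python
from look import *
k=np.array([.6124,.0304]); d=rw(1,0,0)-rw(0,0,0)
env.goto([*k,.30],YR); where("14")
print(env.move_straight([*k,.268-DZ],rate=.12,force_limit=5))
env.gripper_to(0,25); s=env.read_state(); print(s["opening"]*87,s["clock"])
assert s["opening"]>.12
print(env.move_straight(s["position"]-d*.083,rate=.06,force_limit=15)); s=env.read_state(); print(s["position"],s["force"],"travel",np.dot(s["position"]-[*k,0],d))
env.gripper_to(.42); env.move_straight([*s["position"][:2],.32],rate=.25)
q=rw(-.12,-.10,0); env.goto([*q[:2],.42],YR); env.dwell(.3); where("15")
f=pickle.load(open("pics/w15.pkl","rb"))
```

```text
clock 51.6917 tcp rail [ 0.1252 -0.0005  0.301 ] force [ 0.1  -0.29  0.31]
t blue [196.3 199.2] 13 rail xy [-0.0052  0.0589]
t green [199.  178.5] 6 rail xy [0.0593 0.0568]
False
17.130364892533855 52.8583
True
[0.53323214 0.03538015 0.23755855] [ 1.07433004 -0.52250065  0.89649788] travel -0.07932240793347664
clock 56.6083 tcp rail [-0.1197 -0.0998  0.4197] force [-1.26 -0.55  0.36]
t blue [196.4 197.9] 18 rail xy [-0.0014  0.059 ]
t green [198.7 182.2] 18 rail xy [0.0476 0.0565]
```

```bash
python3 -c "
from h import *
print(env.close_job())"
```

```text
the job is handed in; nothing more can be done
None
```

I handed the job in at about 57 s: the bolt is shut, and the hanger hangs on the rail under the hood, let go, with its tail plate about 1 mm from the pointer by camera; the judge's result was not shown.

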